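# Put the shoe brush away and hold the dauber on the scuff

### The job

The left school shoe is brushed and only the pale scuff on its toe cap is left to touch up: lay the shoe brush bristles down in the long compartment of the grey tray (set it in, do not drop it), then take the red dauber out of the tray and hold its bristles flat and square on the middle of the scuff, the handle tilted to suit the slope of the leather, pressing lightly at about 2.5 N so that the bristles give about 4 mm. Finish while still holding the dauber there so the polish can soak in; nothing but the dauber may touch the shoe, and the shoe, its mate and the other things stay where they are.

Things in the scene. Friction and masses are not known exactly. Their poses are not given: they have to be found in the camera images.
- tray: Grey plastic lift-out tray, fixed, 129 (x) x 190 (y) x 24 mm high, floor and walls 3 mm thick. Origin: centre of its underside, z up. Its -x half is one long compartment, 62 x 184 mm inside. Its +x half has three small ones, 58 mm in x, centred at x = 32.5, y = -63, 0, 63 mm: the dauber stands in either end one, the small tin lies in the other, a crepe block in the middle.
- tray_long (a point): Centre of the floor (3 mm above the shelf) of the tray's long compartment, 30.5 mm to -x of the tray's centre; the compartment is 184 mm long along y, 62 mm wide along x, its walls rise 21 mm above this floor.
- brush: Wooden shoe brush with black bristles, lying bristles down on the shelf, 165 (x) x 52 (y) x 52 mm high, 125 to 210 g. The rounded wooden back is the upper 24 mm; the bristle block below it is stiff, 150 x 44 x 28 mm. Origin: centre of the bristles' underside, z up. In the tray its wood stands clear above the 24 mm walls.
- dauber: Red plastic dauber, upright on its bristles, 45 g, 74 mm high, round about its z: black bristles 32 mm across below 17 mm, cup 35 mm across to 27 mm, straight handle 24 mm across from 40 to 68 mm. Origin: on the axis at the underside of the unbent bristles; z up the handle. The bristles give along z like a spring: 0.5 N before they give, then 0.5 N per mm, fully bent at 10 mm.
- dauber_face (a point): Centre of the underside of the dauber's bristles: at the dauber's origin while the bristles are unbent, and moved up its z axis by as much as they are bent.
- shoe: Left black school shoe with the scuff, on its sole, stiff, loose, 270 to 420 g, 207 mm long (x), 78 mm wide, toe towards its own -x; 48 mm high at the scuff, rising to 71 mm at the throat and 82 mm at the tongue, heel 70 mm. Origin: centre of its underside, z up.
- scuff (a point): Centre of the pale scuff (about 25 x 19 mm) on top of the toe cap of the left shoe, at (-66, +3, +48) mm in the shoe's frame. Its z axis is the outward normal of the leather, which leans 19 degrees from vertical towards the toe (the shoe's -x).
- mate: Right shoe of the pair, the mirror image without a scuff, standing beside the left one, on the side nearer to the robot or beyond it. Origin: centre of its underside, toe towards its -x. Leave alone.
- tin_large: Closed round steel polish tin, 74 mm across, 26 mm high, on the shelf. Origin: centre of its underside. Leave alone.
- tin_small: Closed round steel polish tin, 47 mm across, 18 mm high, in an end compartment of the tray. Origin: centre of its underside. Leave alone.
- block: Crepe rubber cleaning block, 26 x 44 x 16 mm, in the middle small compartment of the tray. Origin: centre of its underside. Leave alone.
- shoehorn: Stainless steel shoehorn, 160 mm long, up to 40 mm wide, 10 mm high, lying on the shelf. Origin: centre of its underside. Leave alone.
- mug: White enamel mug, 80 mm across, 80 mm high. Origin: centre of its underside. Leave alone.
- matchbox: Small matchbox, 36 x 53 x 15 mm. Origin: centre of its underside. Leave alone.
There are look-alikes about, which are no part of the job. What is shaped like the shoe but purple or yellow is not meant.

How it is judged:
By the outcome, as a careful person would: the job done as asked, in the order asked, and still so for the second after the job is handed in, while the arm keeps its last pose, push and grip.
It also fails if it takes over 54 s, if anything falls off the work surface, if the arm or the gripper's body presses on something with over 40 N, if the wrist force passes 120 N, or if a joint passes its speed limit or range.

### The arm

A 6-joint arm with a two-finger parallel gripper is mounted at the origin on the work surface. World frame = base frame: x ahead of the robot, y to its left, z up, the work surface at z = 0. Lengths are in mm, angles in rad, forces in N, time in s.
With the tool pointing down it reaches from about 400 to 925 mm from the base axis. Payload 12.5 kg.
Tool frame: the origin (TCP) lies at the centre of the arm's flange, where the gripper is bolted on; the fingertips stand 190 mm ahead of it and the grasp point (between the pads) lies 171 mm ahead of it; z points along the fingers, y is the direction in which the jaws open and shut (so a half turn about z gives the same grasp; the last joint's range is limited). The gripper opens to 95 mm and grips with 3 to 60 N. Pads are 20 mm wide; open, the fingers measure 119 mm over their backs; the gripper's body (75 mm by 180 mm) begins 59 mm behind the grasp point.
Start: joints at [-1.353, 0.491, 1.559, -0, 1.092, -0.106], TCP at [198.876, -592.514, 404.761] pointing down, gripper open.
Joint ranges: [-3.1, 3.1], [-0.84, 2.19], [0.05, 2.79], [-1.13, 4.28], [0.06, 2.93], [-2.69, 2.69]. Speed limits (rad/s): [2.22, 2.22, 2.79, 3.14, 3.14, 3.14].

### API

Orientations are given as [roll, pitch, yaw] about the fixed x, y, z axes, in that order (R = Rz(yaw) Ry(pitch) Rx(roll)).
In Python, from cell import env, optics gives the robot as it stands.
- The arm moves only by the tool apply_moves, never from a script. Its argument "commands" is a list of rows, each a list of 7 numbers: the turn, a rotation vector about the tool's x, y, z in degrees, then the shift along the tool's x, y, z in m, then the finger opening in m, from 0 to 0.0951. A call has 1 to 5 rows; each row shifts and turns the commanded pose from where the row before left it, along the tool's axes as they then stand; what a row does not reach is not made up. A row lasts 1/12 s, in which the tool goes at most 41.7 mm and 7.16 degrees, less where a joint would pass 70% of its speed; a pose out of reach is approached as far as the arm can. A call with a gripper value outside its range is refused whole. The fingers move at their own pace and stop on an object; the grip force is fixed at half the most. Time passes only in rows, so rows that do not move let the fingers close. It gives the time, the measured TCP pose, the force and the opening at its end, in the units of the state.
- env.state(): the state, without advancing time (a new reading comes with each control period).
- optics.read_camera(name): name is "scene" or "top"; returns a dict with "color" (400x640x3 uint8, red, green, blue), "fx", "fy", "cx", "cy" (pixels), "eye" and "rotation" of the camera in the world. Camera axes: x right, y up, looking along -z (the intrinsics and any distortion apply to the point x, -y, -z); pixel columns grow to the right and rows downward; lengths in mm; the calibration is good to about 2 mm. A picture is of the moment at which its call begins. There is no depth.
- env.job_done(): hands the job in, once; it reports no verdict.
The state is a dict: "t": time; "joints": joint angles; "qvel": joint speeds; "tau": joint torques, N m; "eef_pos": TCP position; "tcp_rot": TCP orientation; "ft_force": force on the tool from outside, world axes, zero at the start; "moment": the same for the moment, N m; "opening": opening from 0.0 (shut) to 1.0 (fully open).
Only numpy, scipy, OpenCV 4.12 (cv2) and the standard library are available. Lean on these libraries where they do the work, as an engineer would, in place of code of your own. Each camera call takes 0.05 s, during which the arm holds its last target. There are 200 camera calls.

## Working session

There is one attempt and no reset: what is moved stays moved. The work goes in short steps, Python scripts to look and compute and a tool call to move; the robot and the scene stay as the last step left them, time stands still between calls to the robot, and variables do not carry over. Pictures are saved under pics/ and viewed, about 8 in all and at most 12, crops included, and the job is handed in when it is done.

Besides the shell and the picture viewer there is one more tool, called after "Call:" as name(argument=value, ...) on one line, values as JSON. apply_moves: Moves the arm, as the interface text tells. Its arguments: {"type":"object","properties":{"commands":{"type":"array","items":{"type":"array","items":{"type":"number"}}}},"required":["commands"]}

```bash
mkdir -p pics; ls; cat > h.py <<'E'
import numpy as np,cv2
from cell import env,optics
def shot(n,f):
    c=optics.read_camera(n); cv2.imwrite(f,c["color"][:,:,::-1]); return c
def ray(c,u,v):
    d=np.array([(u-c["cx"])/c["fx"],-(v-c["cy"])/c["fy"],-1.]); return np.array(c["rotation"])@d
def px2w(c,u,v,z):
    d=ray(c,u,v); e=np.array(c["eye"]); return e+d*(z-e[2])/d[2]
def w2px(c,p):
    q=np.array(c["rotation"]).T@(np.array(p,float)-np.array(c["eye"])); return np.array([c["cx"]-c["fx"]*q[0]/q[2], c["cy"]+c["fy"]*q[1]/q[2]])
E
python3 - <<'E'
from h import *
for n in("scene","top"):
    c=shot(n,f"pics/{n}0.png"); print({k:v for k,v in c.items() if k!="color"})
print(env.state())
E
```

```text
pics
{'fx': 411.11196464346307, 'fy': 411.11196464346307, 'cx': 325.0289240202766, 'cy': 207.3404692458159, 'eye': array([1107.49471697,  347.28444209,  723.44887788]), 'rotation': array([0.82521153, 0.00973711, 2.10112559])}
{'fx': 507.2556688662742, 'fy': 507.2556688662742, 'cx': 314.68518624897956, 'cy': 198.41277504603406, 'eye': array([ 371.02189145,  -21.15503114, 1286.6748416 ]), 'rotation': array([ 0.09170735, -0.01197305, -1.56149468])}
{'t': 0.1, 'joints': array([-1.35259759e+00,  4.91515747e-01,  1.55937945e+00, -1.80472580e-05,
        1.09171639e+00, -1.05627366e-01]), 'qvel': array([ 3.24591436e-05,  9.76937050e-04, -9.23960418e-04,  2.25515740e-05,
        2.40227474e-04,  8.10716670e-04]), 'tau': array([ 4.16965588e-03, -6.13621545e+01, -2.58605468e+01,  6.94173295e-02,
        4.70330066e-02, -4.03465754e-05]), 'eef_pos': array([ 198.87187511, -592.49264959,  404.21297843]), 'tcp_rot': array([-3.14057771e+00, -9.15090950e-05,  3.23834381e-01]), 'ft_force': array([0.08921892, 0.67115624, 0.45383226]), 'moment': array([ 0.01165967, -0.05047236, -0.02423224]), 'opening': 0.9991881789547264}
```

```bash
cat > fix.py <<'E'
E
rm fix.py; python3 - <<'E'
s=open('h.py').read()
s=s.replace('import numpy as np,cv2','import numpy as np,cv2\nfrom scipy.spatial.transform import Rotation as R')
s=s.replace('return c\n',"c['rotation']=R.from_euler('xyz',c['rotation']).as_matrix(); return c\n",1)
open('h.py','w').write(s)
import cv2
E
```

```text
(no output)
```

View pics/top0.png

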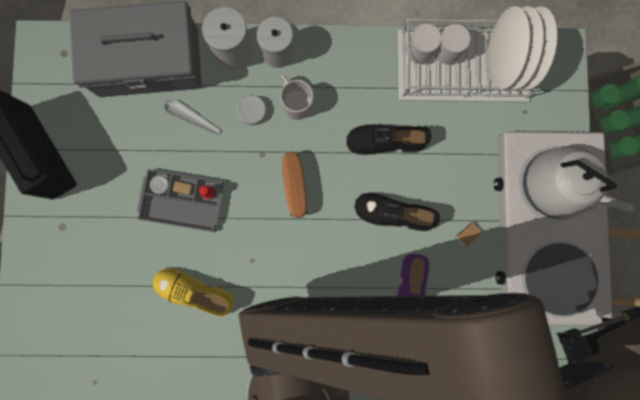

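View pics/scene0.png

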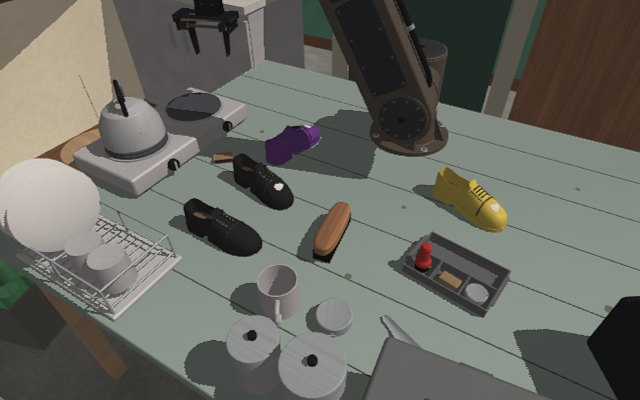

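```bash
python3 - <<'E'
import cv2,numpy as np
a=cv2.imread('pics/top0.png');b=cv2.imread('pics/scene0.png')
g=lambda i:(255*(i/255.)**.55).astype('uint8')
A=cv2.resize(g(a)[115:240,130:450],None,fx=2.5,fy=2.5,interpolation=cv2.INTER_CUBIC)
B=cv2.resize(g(b)[145:260,180:515],(800,275),interpolation=cv2.INTER_CUBIC)
B=cv2.resize(g(b)[140:320,225:515],(430,267),interpolation=cv2.INTER_CUBIC)
B=cv2.copyMakeBorder(B,0,0,0,370,cv2.BORDER_CONSTANT)
cv2.imwrite('pics/c1.png',np.vstack([A,B]))
E
```

```text
(no output)
```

View pics/c1.png

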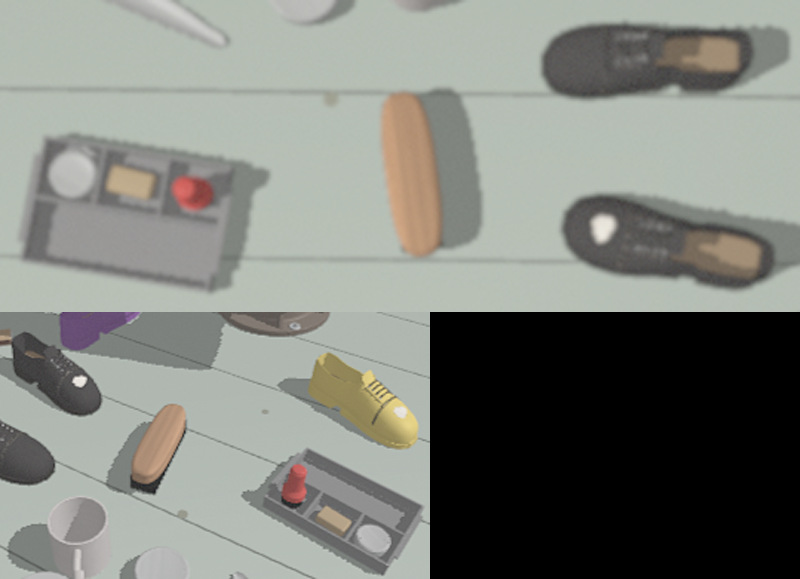

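```bash
cat > m.py <<'E'
from h import *
from scipy.optimize import minimize,least_squares
T=shot("top","pics/t1.png");S=shot("scene","pics/s1.png")
def blob(c,f,roi):
    x0,y0,x1,y1=roi; im=c["color"].astype(int); m=np.zeros(im.shape[:2],np.uint8)
    m[y0:y1,x0:x1]=f(im[...,0],im[...,1],im[...,2])[y0:y1,x0:x1]
    n,l,st,ce=cv2.connectedComponentsWithStats(m); k=1+st[1:,4].argmax(); return (l==k).astype(np.uint8),st[k],ce[k]
def fit(pts,ms,x0):
    def hull(c,x):
        P=pts@R.from_euler('z',x[2]*.01).as_matrix().T+[x[0],x[1],0]
        q=np.array([w2px(c,p) for p in P]); m=np.zeros((400,640),np.uint8)
        cv2.fillConvexPoly(m,cv2.convexHull((q*16).round().astype(np.int32)),1,shift=4); return m
    def cost(x): 
        o=0
        for c,m in ms:
            h=hull(c,x); o+=1-(h&m).sum()/(h|m).sum()
        return o
    s=np.array([x0+d for d in np.array([[0,0,0],[15,0,0],[0,15,0],[0,0,15]])])
    r=minimize(cost,x0,method='Nelder-Mead',options=dict(initial_simplex=s,xatol=.1,fatol=1e-4)); return r.x.round(1),round(r.fun,3)
box=lambda X,Y,Z:np.array([[x,y,z] for x in X for y in Y for z in Z],float)
if __name__=="__main__":
    wood=lambda r,g,b:(r>g*1.25)&(r>b*1.5)
    red=lambda r,g,b:(r>2*g)&(r>60)
    gray=lambda r,g,b:(abs(g-r)<7)
    black=lambda r,g,b:(r<45)&(g<45)
    white=lambda r,g,b:(r>110)&(r>=g)
    a=np.linspace(0,2*np.pi,40); cs=np.sign(np.cos(a))
    st=np.array([[cs[i]*56.5+26*np.cos(a[i]),26*np.sin(a[i]),z] for i in range(40) for z in (30,42)]+[[cs[i]*54+18*np.cos(a[i]),18*np.sin(a[i]),51] for i in range(40)])
    rT=(270,140,320,225);rS=(300,190,365,270)
    mT,_,cT=blob(T,wood,rT);mS,_,cS=blob(S,wood,rS)
    p=px2w(T,*cT,42);print("brush guess",p,cT,cS,px2w(S,*cS,42));print(fit(st,[(T,mT),(S,mS)],np.array([p[0],p[1],-10.])))
    mT,_,cT=blob(T,red,(185,170,230,210));mS,_,cS=blob(S,red,(400,230,445,285))
    p=px2w(T,*cT,52);print("dauber",p,px2w(S,*cS,45),mT.sum(),mS.sum())
    da=np.array([[r*np.cos(t),r*np.sin(t),z+3] for t in a for r,z in((17.5,17),(17.5,27),(12,40),(12,68),(8,74))])
    print(fit(da,[(T,mT),(S,mS)],np.array([p[0],p[1],0.])))
    for c,r in((T,(360,195,382,215)),(S,(265,175,292,197))):
        m,s,ce=blob(c,white,r);print("scuff",s,ce,px2w(c,*ce,48))
    mT,s1,cT=blob(T,gray,(130,160,238,238));mS,s2,cS=blob(S,gray,(395,228,515,318))
    for m in(mT,mS):
        cc,_=cv2.findContours(m,0,2);cv2.fillPoly(m,[cv2.convexHull(max(cc,key=len))],1)
    p=px2w(T,*cT,12);print("tray",p,s1,s2);print(fit(box((-64.5,64.5),(-95,95),(0,24)),[(T,mT),(S,mS)],np.array([p[0],p[1],-10.])))
    mT,s1,cT=blob(T,black,(350,185,445,235));p=px2w(T,*cT,35);print("shoe",p,s1)
    cc,_=cv2.findContours(mT,0,2);print(cv2.minAreaRect(max(cc,key=len)))
E
python3 m.py
```

```text
brush guess [520.40887975  15.82272919  42.        ] [294.24085106 184.17617021] [331.68421053 229.05857385] [530.37412939  19.02040918  42.        ]
(array([520.4,  15.3,  15.7]), np.float64(0.215))
dauber [498.45473405 229.41430193  52.        ] [505.19165503 232.55596153  45.        ] 165 314
(array([500.5, 232.9,  11. ]), np.float64(0.362))
scuff [367 201   9  11  79] [370.78481013 205.67088608] [ 468.63514758 -172.67525312   48.        ]
scuff [274 183  10   8  55] [278.34545455 186.2       ] [ 470.28999405 -173.01593553   48.        ]
tray [478.77112833 297.82831361  12.        ] [ 137  169  101   63 4132] [ 395  231  117   87 4879]
(array([482.8, 300.5, -12.6]), np.float64(0.279))
shoe [ 455.97872406 -221.42712721   35.        ] [ 356  194   84   36 1221]
((397.0307312011719, 213.72796630859375), (84.39411926269531, 28.60883331298828), 14.574216842651367)
```

The top view shows these candidates:
- **Shoes:** the black shoe with the pale scuff is at (397,213), scuff at (371,206). Its mate at (390,138) has no scuff. The yellow shoe at (193,292) and the purple one at (414,275) are decoys.
- **Brush:** the only one is at (294,184).
- **Dauber:** it is red, at (206,190), in the tray's -y end compartment.

The crop confirms the choice. I'm heading above the brush now.

Call:
apply_moves(commands=[[0,0,4.8,0,0,0,0.095],[0,0,4.8,0,0,0,0.095],[0,0,0,0.0244,-0.0324,0,0.095],[0,0,0,0.0244,-0.0324,0,0.095],[0,0,0,0.0244,-0.0324,0,0.095]])

```text
t: 0.62
eef_pos: [256.2, -483.9, 404.2]
tcp_rot: [-3.141, 0.0, 0.155]
ft_force: [-0.1, -0.5, 0.3]
opening: 0.997
```

Call:
apply_moves(commands=[[0,0,0,0.0244,-0.0324,0,0.095],[0,0,0,0.0244,-0.0324,0,0.095],[0,0,0,0.0244,-0.0324,0,0.095],[0,0,0,0.0244,-0.0324,0,0.095],[0,0,0,0.0244,-0.0324,0,0.095]])

```text
t: 1.03
eef_pos: [351.8, -304.3, 404.8]
tcp_rot: [3.141, -0.0, 0.156]
ft_force: [1.5, 0.4, -0.7]
opening: 1.001
```

Call:
apply_moves(commands=[[0,0,0,0.0244,-0.0324,0,0.095],[0,0,0,0.0244,-0.0324,0,0.095],[0,0,0,0.0244,-0.0324,0,0.095],[0,0,0,0.0244,-0.0324,0,0.095],[0,0,0,0.0244,-0.0324,0,0.095]])

```text
t: 1.45
eef_pos: [447.1, -125.1, 404.9]
tcp_rot: [3.141, -0.0, 0.156]
ft_force: [0.9, -1.0, -0.2]
opening: 1.001
```

Call:
apply_moves(commands=[[0,0,0,0.0244,-0.0324,0,0.095],[0,0,0,0.0244,-0.0324,0.03,0.095],[0,0,0,0.0244,-0.0324,0.03,0.095],[0,0,0,0.0244,-0.0324,0.03,0.095]])

```text
t: 1.78
eef_pos: [513.4, -0.7, 329.7]
tcp_rot: [3.141, -0.001, 0.157]
ft_force: [0.9, -0.2, 0.0]
opening: 1.0
```

Call:
apply_moves(commands=[[0,0,0,0.0105,-0.015,0.03,0.095],[0,0,0,0,0,0.025,0.095],[0,0,0,0,0,0,0.095]])

```text
t: 2.03
eef_pos: [520.4, 15.0, 271.4]
tcp_rot: [-3.14, 0.007, 0.158]
ft_force: [-1.0, -0.2, -0.3]
opening: 1.004
```

```bash
python3 - <<'E'
from h import *
print(env.state()['eef_pos'],env.state()['ft_force'])
T=shot("top","pics/t2.png");S=shot("scene","pics/s2.png")
g=lambda i:(255*(i/255.)**.55).astype('uint8')[:,:,::-1]
s=g(S["color"])[150:280,260:420].copy();t=g(T["color"])[120:250,240:400].copy()
cv2.imwrite('pics/c2.png',cv2.resize(np.hstack([s,t]),None,fx=2.5,fy=2.5,interpolation=cv2.INTER_CUBIC))
E
```

```text
[520.43880412  14.98417921 271.36311487] [-1.00878787 -0.22429834 -0.32420551]
```

View pics/c2.png

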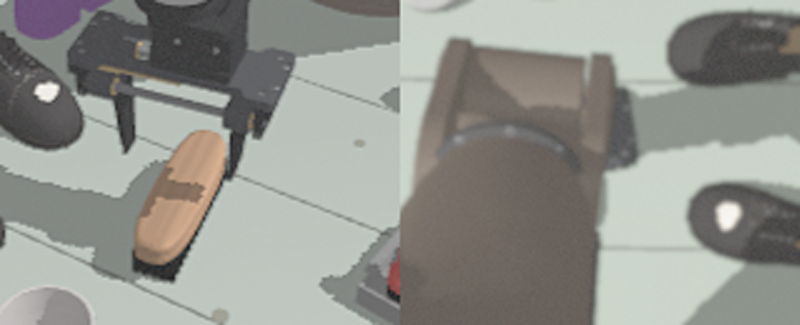

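The fingers straddle the brush: tips at (127,150) and (232,178) in the crop, with the wood between them. Next I descend and grip.

Call:
apply_moves(commands=[[0,0,0,0,0,0.028,0.095],[0,0,0,0,0,0.027,0.095],[0,0,0,0,0,0,0.04],[0,0,0,0,0,0,0.04],[0,0,0,0,0,0,0.04]])

```text
t: 2.55
eef_pos: [521.5, 13.4, 222.4]
tcp_rot: [3.141, -0.002, 0.156]
ft_force: [0.7, -0.3, 0.5]
opening: 0.844
```

Call:
apply_moves(commands=[[0,0,0,0,0,0,0.04],[0,0,0,0,0,0,0.04],[0,0,0,0,0,0,0.04]])

```text
t: 2.8
eef_pos: [521.1, 13.8, 221.5]
tcp_rot: [3.141, -0.002, 0.156]
ft_force: [0.4, -0.4, -0.4]
opening: 0.632
```

Call:
apply_moves(commands=[[0,0,0,0,0,0.006,0.065],[0,0,0,0,0,0,0.04],[0,0,0,0,0,0,0.04],[0,0,0,0,0,0,0.04],[0,0,0,0,0,0,0.04]])

```text
t: 3.22
eef_pos: [521.0, 13.9, 214.2]
tcp_rot: [-3.142, 0.0, 0.156]
ft_force: [-0.2, -0.1, -1.5]
opening: 0.544
```

Call:
apply_moves(commands=[[0,0,0,0,0,0,0.04],[0,0,0,0,0,0,0.04]])

```text
t: 3.38
eef_pos: [521.0, 13.9, 214.3]
tcp_rot: [3.142, 0.0, 0.156]
ft_force: [0.4, 0.2, -1.8]
opening: 0.544
```

Call:
apply_moves(commands=[[0,0,0,0,0,-0.015,0.04],[0,0,0,0,0,-0.03,0.04],[0,0,0,0,0,-0.04,0.04]])

```text
t: 3.63
eef_pos: [520.6, 13.8, 298.4]
tcp_rot: [-3.14, 0.005, 0.156]
ft_force: [0.9, 0.6, -1.6]
opening: 0.546
```

```bash
python3 - <<'E'
from h import *
import glob
T=optics.read_camera("top");S=optics.read_camera("scene")
for c in(T,S):c['rotation']=R.from_euler('xyz',c['rotation']).as_matrix()
im=cv2.imread('pics/t1.png');sm=cv2.imread('pics/s1.png')
g=lambda i:(255*(i/255.)**.55).astype('uint8')
im=cv2.resize(g(im)[150:240,130:240],None,fx=3.5,fy=3.5,interpolation=cv2.INTER_CUBIC);sm=cv2.resize(g(sm)[225:322,390:515],None,fx=3.25,fy=3.25,interpolation=cv2.INTER_CUBIC)
Rz=R.from_euler('z',-.126).as_matrix();o=np.array([482.8,300.5,0])
def poly(P,col):
  P=P@Rz.T+o
  for c,i,(x,y,k) in((T,im,(130,150,3.5)),(S,sm,(390,225,3.25))):
    q=np.array([(w2px(c,p)-[x,y]+.5)*k for p in P]).round().astype(np.int32);cv2.polylines(i,[q],True,col,1)
for z,col in((24,(0,0,255)),(0,(255,0,0))):poly(np.array([[x,y,z] for x,y in((-64.5,-95),(64.5,-95),(64.5,95),(-64.5,95))]),col)
poly(np.array([[x,y,3] for x,y in((-61.5,-92),(.5,-92),(.5,92),(-61.5,92))]),(0,255,255))
h=max(im.shape[0],sm.shape[0]);f=lambda i:cv2.copyMakeBorder(i,0,h-i.shape[0],0,0,cv2.BORDER_CONSTANT)
cv2.imwrite('pics/c3.png',np.hstack([f(im),f(sm)]))
print(env.state()['eef_pos'])
E
```

```text
[521.71769159  13.88980115 303.99961616]
```

View pics/c3.png

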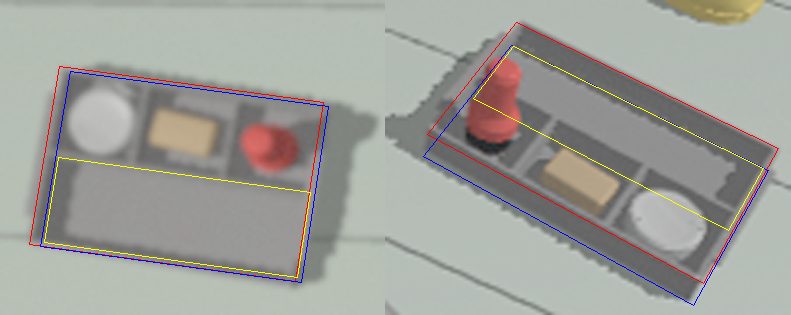

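The tray overlay matches in both views to about 3 mm, and the yaw is good. I'll carry the brush over, then turn it.

Call:
apply_moves(commands=[[0,0,0,-0.0029,-0.0372,0,0.04],[0,0,0,-0.0029,-0.0372,0,0.04],[0,0,0,-0.0029,-0.0372,0,0.04],[0,0,0,-0.0029,-0.0372,0,0.04],[0,0,0,-0.0029,-0.0372,0,0.04]])

```text
t: 4.15
eef_pos: [476.9, 196.8, 298.8]
tcp_rot: [3.141, 0.0, 0.156]
ft_force: [1.0, 0.2, -2.4]
opening: 0.543
```

Call:
apply_moves(commands=[[0,0,0,-0.0029,-0.0372,0,0.04],[0,0,0,-0.0029,-0.0372,0,0.04],[0,0,0,-0.0029,-0.0372,0,0.04],[0,0,-6.7,0,0,0,0.04],[0,0,-6.7,0,0,0,0.04]])

```text
t: 4.57
eef_pos: [450.8, 306.2, 298.5]
tcp_rot: [3.141, 0.001, 0.398]
ft_force: [0.6, -0.6, -1.4]
opening: 0.544
```

Call:
apply_moves(commands=[[0,0,-6.7,0,0,0,0.04],[0,0,-6.7,0,0,0,0.04],[0,0,-6.7,0,0,0,0.04],[0,0,-6.7,0,0,0,0.04],[0,0,-6.7,0,0,0,0.04]])

```text
t: 4.98
eef_pos: [451.6, 304.2, 298.6]
tcp_rot: [-3.141, 0.001, 0.981]
ft_force: [-0.4, -0.5, -1.2]
opening: 0.545
```

Call:
apply_moves(commands=[[0,0,-6.7,0,0,0,0.04],[0,0,-6.7,0,0,0,0.04],[0,0,-6.7,0,0,0,0.04],[0,0,-6.8,0,0,0,0.04],[0,0,0,0,0,0,0.04]])

```text
t: 5.4
eef_pos: [451.6, 304.2, 298.7]
tcp_rot: [-3.141, 0.001, 1.45]
ft_force: [-0.3, 0.2, -2.3]
opening: 0.545
```

Call:
apply_moves(commands=[[0,0,0,0,0,0.025,0.04],[0,0,0,0,0,0.024,0.04],[0,0,0,0,0,0,0.04]])

```text
t: 5.65
eef_pos: [451.0, 303.8, 246.8]
tcp_rot: [-3.137, 0.003, 1.44]
ft_force: [-1.1, 0.5, -2.7]
opening: 0.545
```

```bash
python3 - <<'E'
from h import *
S=shot("scene","pics/s4.png");T=shot("top","pics/t4.png");print(env.state()['eef_pos'])
g=lambda i:(255*(i/255.)**.55).astype('uint8')[:,:,::-1]
a=cv2.resize(g(S["color"])[190:330,380:540],None,fx=2.5,fy=2.5,interpolation=cv2.INTER_CUBIC)
b=cv2.resize(g(T["color"])[130:270,100:260],None,fx=2.5,fy=2.5,interpolation=cv2.INTER_CUBIC)
cv2.imwrite('pics/c4.png',np.hstack([a,b]))
E
```

```text
[451.79140207 304.23379846 249.97217986]
```

View pics/c4.png

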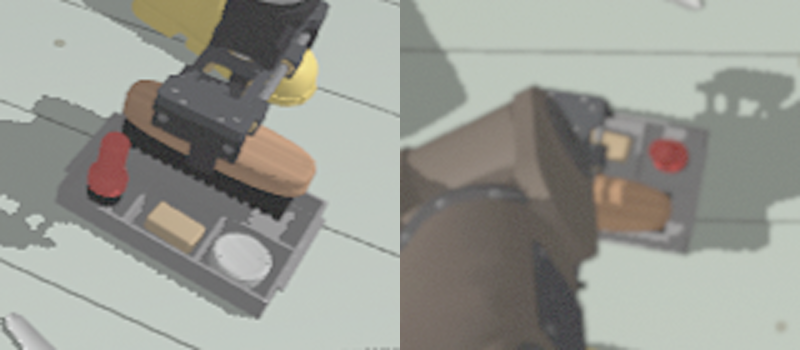

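```bash
python3 - <<'E'
from h import *
S=optics.read_camera("scene");T=optics.read_camera("top")
for c in(S,T):c['rotation']=R.from_euler('xyz',c['rotation']).as_matrix()
p=env.state();e=p['eef_pos'];y=p['tcp_rot'][2];z=e[2]-214.3
a=np.array([np.cos(y),np.sin(y),0]);b=np.array([np.sin(y),-np.cos(y),0]);c0=np.array([e[0],e[1],z])
for s in(-1,1): print("bristle +x side end",s,(w2px(S,c0+75*s*a+22*b)-[380,190])*2.5)
for q in((-82.5,0),): print("wood -y end in top",(w2px(T,c0+q[0]*a+[0,0,38])-[100,130])*2.5,"sides",[(w2px(T,c0-60*a+k*26*b+[0,0,38])-[100,130])*2.5 for k in(-1,1)])
Rz=R.from_euler('z',-.126).as_matrix();o=np.array([482.8,300.5,0])
print(Rz.T@(c0-o),y)
E
```

```text
bristle +x side end -1 [118.74101631 138.79746114]
bristle +x side end 1 [283.09521222 220.85770242]
wood -y end in top [266.85948232 211.11864153] sides [array([239.19576772, 234.87763362]), array([247.80947761, 180.99349509])]
[-3.10257252e+01 -7.20034590e-03  3.69655584e+01] 1.4429160600028945
```

The brush is where predicted to about 3 mm, and centred over the long compartment. Lowering gently.

Call:
apply_moves(commands=[[0,0,0,0,0,0.014,0.04],[0,0,0,0,0,0.012,0.04],[0,0,0,0,0,0.002,0.04],[0,0,0,0,0,0,0.04]])

```text
t: 6.18
eef_pos: [451.9, 304.3, 222.9]
tcp_rot: [3.141, -0.0, 1.444]
ft_force: [-0.1, -0.3, -0.9]
opening: 0.548
```

Call:
apply_moves(commands=[[0,0,0,0,0,0.001,0.04],[0,0,0,0,0,0.001,0.04],[0,0,0,0,0,0.001,0.04],[0,0,0,0,0,0,0.04]])

```text
t: 6.52
eef_pos: [451.8, 304.2, 219.7]
tcp_rot: [3.141, -0.0, 1.444]
ft_force: [0.3, -0.2, -1.8]
opening: 0.545
```

Call:
apply_moves(commands=[[0,0,0,0,0,0.001,0.04],[0,0,0,0,0,0.001,0.04],[0,0,0,0,0,0,0.04]])

```text
t: 6.77
eef_pos: [451.8, 304.2, 217.2]
tcp_rot: [-3.142, 0.0, 1.444]
ft_force: [-0.4, 0.2, -1.1]
opening: 0.545
```

Call:
apply_moves(commands=[[0,0,0,0,0,0.0005,0.04],[0,0,0,0,0,0,0.04]])

```text
t: 6.93
eef_pos: [451.7, 304.2, 217.2]
tcp_rot: [3.142, 0.0, 1.444]
ft_force: [-2.0, -1.0, 4.1]
opening: 0.544
```

Call:
apply_moves(commands=[[0,0,0,0,0,0,0.06],[0,0,0,0,0,0,0.07],[0,0,0,0,0,0,0.07],[0,0,0,0,0,0,0.07]])

```text
t: 7.27
eef_pos: [451.8, 304.3, 216.8]
tcp_rot: [3.141, 0.0, 1.444]
ft_force: [0.1, -1.0, -0.4]
opening: 0.723
```

Call:
apply_moves(commands=[[0,0,0,0,0,-0.01,0.07],[0,0,0,0,0,-0.03,0.07],[0,0,0,0,0,-0.04,0.07],[0,0,0,0,0,-0.04,0.07],[0,0,0,0,0,0,0.07]])

```text
t: 7.68
eef_pos: [452.3, 304.6, 344.2]
tcp_rot: [3.133, -0.006, 1.445]
ft_force: [0.2, 0.7, -0.4]
opening: 0.736
```

```bash
cat > m2.py <<'E'
from m import *
for c,f in((T,'t1'),(S,'s1')): c["color"]=cv2.imread(f'pics/{f}.png')[:,:,::-1] if 0 else cv2.imread(f'pics/{f}0.png')[:,:,::-1]
E
python3 - <<'E'
import shutil
shutil.copy('pics/t1.png','pics/T.png');shutil.copy('pics/s1.png','pics/S.png')
E
python3 - <<'E'
from m import *
T["color"]=cv2.imread('pics/T.png')[:,:,::-1];S["color"]=cv2.imread('pics/S.png')[:,:,::-1]
def H(m):
    cc,_=cv2.findContours(m,0,2);h=m*0;cv2.fillPoly(h,[cv2.convexHull(max(cc,key=len))],1);return h
red=lambda r,g,b:(r>1.5*g)&(r>1.5*b)&(r>35)
a=np.linspace(0,2*np.pi,40)
da=np.array([[r*np.cos(t),r*np.sin(t),z+3] for t in a for r,z in((17.5,17),(17.5,27),(12,40),(12,68),(8,74))])
mT=H(blob(T,red,(185,170,230,212))[0]);mS=H(blob(S,red,(400,230,445,285))[0])
print(mT.sum(),mS.sum())
print(fit(da,[(T,mT),(S,mS)],np.array([502.,233.,0.])),fit(da,[(T,mT)],np.array([502.,233.,0.])),fit(da,[(S,mS)],np.array([502.,233.,0.])))
blk=lambda r,g,b:((r<70)&(abs(r-g)<12)&(g<60))|((r>g*1.12)&(r<200))|((r>110)&(r>=g))
mk=[(T,(345,185,448,236)),(S,(228,148,297,212))]
mk=[(c,H(blob(c,blk,r)[0])) for c,r in mk]
for (c,m) in mk: print("shoe",m.sum(),cv2.boundingRect(m))
def outline(w0,w1,z,x0,x1):
    A=[[x0+w0+w0*np.cos(t),w0*np.sin(t),z] for t in a if np.cos(t)<=0]; B=[[x1-w1+w1*np.cos(t),w1*np.sin(t),z] for t in a if np.cos(t)>=0]; return A+B
M=np.array(outline(39,31,6,-103.5,103.5)+outline(34,29,25,-101,103)+outline(15,25,48,-80,103)+outline(12,22,70,-25,100)+[[0,10,80],[0,-10,80]])
sc=np.array([469.4,-172.8,48])
for mode in([0],[1],[0,1]):
  best=[]
  for yw in range(-120,-89,1):
    Rz=R.from_euler('z',yw,degrees=True).as_matrix();P=(M-[-66,3,48])@Rz.T+sc;o=0
    for k in mode:
        c,m=mk[k];q=np.array([w2px(c,p) for p in P]);h=m*0;cv2.fillConvexPoly(h,cv2.convexHull((q*16).round().astype(np.int32)),1,shift=4);o+=(h&m).sum()/(h|m).sum()
    best.append((round(o,3),yw))
  print(sorted(best)[::-1][:5])
E
```

```text
202 362
(array([500.9, 232.8,   1.8]), np.float64(0.136)) (array([501.2, 234. ,   7.3]), np.float64(0.039)) (array([500.8, 231.2,   8.3]), np.float64(0.057))
shoe 2202 (355, 193, 86, 37)
shoe 2158 (228, 152, 66, 58)
[(np.float64(0.937), -99), (np.float64(0.932), -100), (np.float64(0.909), -98), (np.float64(0.907), -101), (np.float64(0.876), -97)]
[(np.float64(0.878), -98), (np.float64(0.873), -97), (np.float64(0.868), -96), (np.float64(0.868), -99), (np.float64(0.863), -95)]
[(np.float64(1.805), -99), (np.float64(1.792), -100), (np.float64(1.788), -98), (np.float64(1.749), -97), (np.float64(1.741), -101)]
```

Call:
apply_moves(commands=[[0,0,6.9,0,0,0,0.07],[0,0,6.9,0,0,0,0.07],[0,0,6.9,0,0,0,0.07],[0,0,6.9,0,0,0,0.07],[0,0,6.9,0,0,0,0.07]])

```text
t: 8.2
eef_pos: [451.6, 304.1, 335.7]
tcp_rot: [-3.141, 0.002, 0.836]
ft_force: [-0.1, 0.8, -1.1]
opening: 0.735
```

Call:
apply_moves(commands=[[0,0,6.9,0,0,0,0.07],[0,0,6.9,0,0,0,0.07],[0,0,6.9,0,0,0,0.07],[0,0,6.9,0,0,0,0.07],[0,0,6.9,0,0,0,0.07]])

```text
t: 8.62
eef_pos: [451.6, 304.1, 335.7]
tcp_rot: [3.141, 0.002, 0.234]
ft_force: [0.6, 0.4, 0.3]
opening: 0.736
```

Call:
apply_moves(commands=[[0,0,6.9,0,0,0,0.07],[0,0,7.0,0,0,0,0.07],[0,0,7.0,0,0,0,0.07],[0,0,0,0.019,0.0215,0,0.07],[0,0,0,0.019,0.0215,0,0.07]])

```text
t: 9.03
eef_pos: [483.8, 256.9, 335.7]
tcp_rot: [3.14, 0.002, -0.123]
ft_force: [0.5, 0.2, -1.0]
opening: 0.741
```

Call:
apply_moves(commands=[[0,0,0,0.019,0.0215,0,0.07],[0,0,0,0,0,0.03,0.07],[0,0,0,0,0,0.02,0.07],[0,0,0,0,0,0,0.07],[0,0,0,0,0,0,0.07]])

```text
t: 9.45
eef_pos: [500.2, 233.1, 285.7]
tcp_rot: [3.14, 0.003, -0.125]
ft_force: [0.3, 0.7, 0.5]
opening: 0.738
```

```bash
python3 - <<'E'
from h import *
S=shot("scene","pics/s5.png");T=shot("top","pics/t5.png");s=env.state();print(s['eef_pos'],s['tcp_rot'],s['joints'])
g=lambda i:(255*(i/255.)**.55).astype('uint8')[:,:,::-1].copy()
k=3
a=cv2.resize(g(S["color"])[190:320,390:520],None,fx=k,fy=k,interpolation=cv2.INTER_CUBIC)
e=s['eef_pos']
for z,dy in((s['eef_pos'][2]-190,0),(77,0)):
    q=(w2px(S,[e[0],e[1],z])-[390,190]+.5)*k;cv2.drawMarker(a,tuple(int(i) for i in q),(0,255,0),0,8)
b=cv2.resize(g(T["color"])[140:270,110:240],None,fx=k,fy=k,interpolation=cv2.INTER_CUBIC)
cv2.imwrite('pics/c5.png',np.hstack([a,b]))
E
```

```text
[500.39325399 233.40537513 287.45003844] [-3.14157359e+00 -2.11349956e-04 -1.24358564e-01] [ 3.16818647e-01  5.38663515e-01  1.85731580e+00 -1.07640815e-04
  7.45414086e-01  2.01205262e+00]
```

View pics/c5.png

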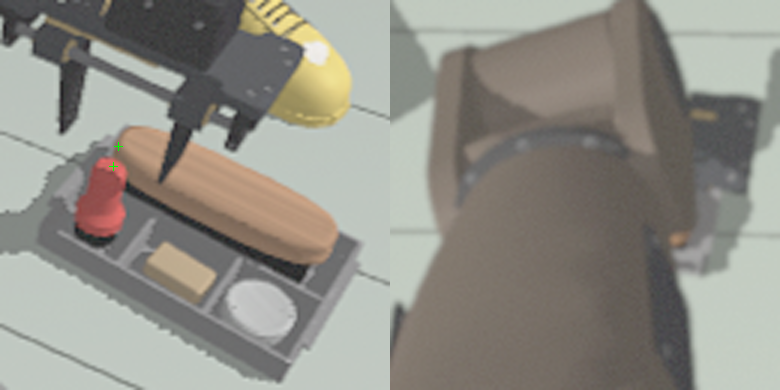

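The brush sits in the long compartment, and the tool axis marks (118,147) and (113,168) line up with the dauber head at (108,165). Descending to the handle.

Call:
apply_moves(commands=[[0,0,0,0,0,0.027,0.07],[0,0,0,0,0,0.026,0.07],[0,0,0,0,0,0,0.07],[0,0,0,0,0,0,0.04],[0,0,0,0,0,0,0.03]])

```text
t: 9.97
eef_pos: [500.6, 233.5, 235.4]
tcp_rot: [-3.141, -0.002, -0.124]
ft_force: [0.0, 0.5, -0.5]
opening: 0.645
```

Call:
apply_moves(commands=[[0,0,0,0,0,0,0.01],[0,0,0,0,0,0,0.01],[0,0,0,0,0,0,0.01],[0,0,0,0,0,0,0.01],[0,0,0,0,0,0,0.01]])

```text
t: 10.38
eef_pos: [500.3, 233.1, 234.2]
tcp_rot: [-3.141, -0.0, -0.125]
ft_force: [-0.0, -0.0, 0.2]
opening: 0.306
```

Call:
apply_moves(commands=[[0,0,0,0,0,0,0.01],[0,0,0,0,0,0,0.01],[0,0,0,0,0,0,0.01],[0,0,0,0,0,0,0.01]])

```text
t: 10.72
eef_pos: [500.3, 233.1, 233.8]
tcp_rot: [3.142, -0.0, -0.125]
ft_force: [0.1, -0.5, 1.0]
opening: 0.249
```

Call:
apply_moves(commands=[[0,0,0,0,0,-0.015,0.01],[0,0,0,0,0,-0.04,0.01],[0,0,0,0,0,-0.04,0.01],[0,0,0,0,0,-0.025,0.01],[0,0,0,0,0,0,0.01]])

```text
t: 11.13
eef_pos: [500.7, 233.3, 358.9]
tcp_rot: [-3.138, -0.007, -0.125]
ft_force: [0.3, -0.6, -0.0]
opening: 0.245
```

```bash
cat > shoe.py <<'E'
from m import *
def H(m):
    cc,_=cv2.findContours(m,0,2);h=m*0;cv2.fillPoly(h,[cv2.convexHull(max(cc,key=len))],1);return h
a=np.linspace(0,2*np.pi,40)
blk=lambda r,g,b:((r<70)&(abs(r-g)<12)&(g<60))|((r>g*1.12)&(r<200))|((r>110)&(r>=g))
def outline(w0,w1,z,x0,x1):
    A=[[x0+w0+w0*np.cos(t),w0*np.sin(t),z] for t in a if np.cos(t)<=0]; B=[[x1-w1+w1*np.cos(t),w1*np.sin(t),z] for t in a if np.cos(t)>=0]; return A+B
M=np.array(outline(39,31,6,-103.5,103.5)+outline(34,29,25,-101,103)+outline(15,25,48,-80,103)+outline(12,22,70,-25,100)+[[0,10,80],[0,-10,80]])
E
python3 - <<'E'
from shoe import *
s=env.state();print(s['eef_pos'],s['ft_force'],s['opening'])
g=lambda i:(255*(i/255.)**.55).astype('uint8')[:,:,::-1].copy()
hand=g(S["color"]) # current
T["color"]=cv2.imread('pics/T.png')[:,:,::-1];S["color"]=cv2.imread('pics/S.png')[:,:,::-1]
mk=[(c,H(blob(c,blk,r)[0])) for c,r in((T,(345,185,448,236)),(S,(228,148,297,212)))]
k=6;ti=cv2.resize(g(T["color"])[185:240,345:445],None,fx=4,fy=4,interpolation=cv2.INTER_CUBIC);si=cv2.resize(g(S["color"])[148:215,222:302],None,fx=4,fy=4,interpolation=cv2.INTER_CUBIC)
for ms in(mk,mk[:1],mk[1:]):
    r,c=fit(M,ms,np.array([457,-238,-173.])) ;Rz=R.from_euler('z',r[2]*.01).as_matrix();sc=Rz@[-66,3,48]+[r[0],r[1],0]
    print(r,np.degrees(r[2]*.01),c,"scuff",sc,w2px(T,sc),w2px(S,sc))
    col=(0,0,255) if ms is mk else (255,200,0)
    if len(ms)==2 or ms[0][0] is T:
      for cam,im,(x,y) in((T,ti,(345,185)),(S,si,(222,148))):
        q=np.array([(w2px(cam,p)-[x,y]+.5)*4 for p in M@Rz.T+[r[0],r[1],0]]).round().astype(np.int32);cv2.polylines(im,[cv2.convexHull(q)],True,col,1)
        f=np.array([(w2px(cam,Rz@p+[r[0],r[1],0])-[x,y]+.5)*4 for p in(np.array([-66,3,48]),np.array([60,0,60]))]).astype(int);cv2.line(im,f[0],f[1],col,1)
h=max(ti.shape[0],si.shape[0]);F=lambda i:cv2.copyMakeBorder(i,0,h-i.shape[0],0,0,cv2.BORDER_CONSTANT)
cv2.imwrite('pics/c6.png',np.hstack([F(ti),F(si)]))
E
```

```text
[500.07303071 233.07828896 354.42420202] [ 0.52730871 -0.10626122 -0.62260346] 0.24756416773486953
[ 456.4 -239.2 -175.5] -100.55409304545948 0.148 scuff [ 471.43805389 -174.86605146   48.        ] [371.67577117 204.54070765] [277.49711921 186.21994879]
[ 456.2 -239.1 -175.5] -100.55409304545948 0.035 scuff [ 471.23805389 -174.76605146   48.        ] [371.63514078 204.62156879] [277.57403836 186.18899562]
[ 458.5 -241.4 -174.5] -99.98113525032866 0.096 scuff [ 472.89397323 -176.91889009   48.        ] [372.51081001 203.95767622] [276.51466478 186.28152488]
```

View pics/c6.png

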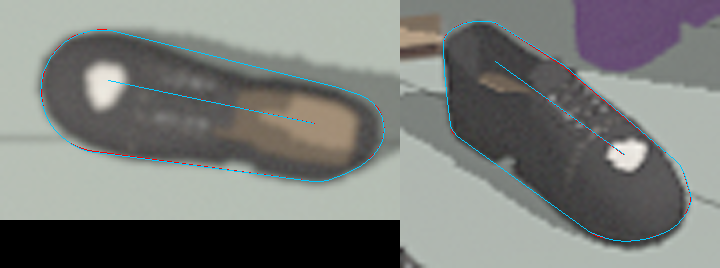

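The outline and scuff agree in both views: toe yaw about -100.5°, scuff near (469.4, -172.8, 48). I'm carrying the dauber over at a safe height, then tilting it 19°.

Call:
apply_moves(commands=[[0,0,0,0.0032,0.04,0.003,0.01],[0,0,0,0.0032,0.04,0.003,0.01],[0,0,0,0.0032,0.04,0.003,0.01],[0,0,0,0.0032,0.04,0.003,0.01],[0,0,0,0.0032,0.04,0.003,0.01]])

```text
t: 11.65
eef_pos: [490.6, 31.1, 337.2]
tcp_rot: [3.141, 0.003, -0.124]
ft_force: [0.8, 0.8, -0.0]
opening: 0.248
```

Call:
apply_moves(commands=[[0,0,0,0.0032,0.04,0.003,0.01],[0,0,0,0.0032,0.04,0.003,0.01],[0,0,0,0.0032,0.04,0.003,0.01],[-6.32,-0.37,0,0,0,0,0.01],[-6.32,-0.37,0,0,0,0,0.01]])

```text
t: 12.07
eef_pos: [485.4, -90.6, 328.1]
tcp_rot: [2.917, 0.015, -0.131]
ft_force: [-1.1, -0.3, -1.5]
opening: 0.247
```

Call:
apply_moves(commands=[[-6.32,-0.37,0,0,0,0,0.01],[0,0,0,0,0,0,0.01],[0,0,0,0,0,0,0.01],[0,0,0,0,0,0,0.01]])

```text
t: 12.4
eef_pos: [485.8, -87.2, 329.1]
tcp_rot: [2.815, 0.021, -0.128]
ft_force: [-0.3, -0.8, -1.0]
opening: 0.248
```

```bash
cat > tgt.py <<'E'
from h import *
sc=np.array([469.4,-172.8,48.]);y=np.radians(-100.5);u=-np.array([np.cos(y),np.sin(y),0]);t=np.radians(19)
n=np.cos(t)*np.array([0,0,1.])+np.sin(t)*u
def rep(L=230.8):
    s=env.state();Rt=R.from_euler('xyz',s['tcp_rot']);z=Rt.as_matrix()[:,2];f=s['eef_pos']+z*L
    d=sc-f; print("force.n",round(s['ft_force']@n,2),"axis err deg",np.degrees(np.arccos(min(1,-z@n))).round(2),"rotvec needed tool",np.degrees(Rt.as_matrix().T@np.cross(z,-n)).round(2))
    print("face",f.round(1),"to scuff in tool axes mm",(Rt.as_matrix().T@d).round(2)); return s
E
python3 -c "
from tgt import *
s=rep();print(s['eef_pos'],s['ft_force'],s['opening'])"
```

```text
force.n -1.16 axis err deg 0.27 rotvec needed tool [-0.26  0.08 -0.  ]
face [ 471.9 -160.1  110.5] to scuff in tool axes mm [ 0.39 -7.82 63.38]
[485.82542848 -87.22694653 329.09092168] [-0.29669213 -0.75575779 -0.95098963] 0.24826101905824158
```

Call:
apply_moves(commands=[[-0.26,0.08,0,0.0004,-0.0079,0.02,0.01],[0,0,0,0,0,0.018,0.01],[0,0,0,0,0,0.012,0.01],[0,0,0,0,0,0,0.01],[0,0,0,0,0,0,0.01]])

```text
t: 12.82
eef_pos: [484.3, -96.3, 279.7]
tcp_rot: [2.808, 0.019, -0.128]
ft_force: [-0.3, -0.9, 0.4]
opening: 0.248
```

```bash
python3 - <<'E'
from tgt import *
s=rep();S=shot("scene","pics/s7.png");T=shot("top","pics/t7.png")
g=lambda i:(255*(i/255.)**.55).astype('uint8')[:,:,::-1].copy()
a=cv2.resize(g(S["color"])[120:220,220:340],None,fx=4,fy=4,interpolation=cv2.INTER_CUBIC)
b=cv2.resize(g(T["color"])[160:240,340:440],(320,256),interpolation=cv2.INTER_CUBIC)
z=R.from_euler('xyz',s['tcp_rot']).as_matrix()[:,2];f=s['eef_pos']+z*230.8
for p,c in((f,(0,255,0)),(f-74*z,(0,255,0)),(f-27*z,(255,255,0)),(sc,(0,0,255))):
    cv2.drawMarker(a,tuple(int(i) for i in (w2px(S,p)-[220,120]+.5)*4),c,0,8)
b=cv2.copyMakeBorder(b,0,400-256,0,0,cv2.BORDER_CONSTANT);cv2.imwrite('pics/c7.png',np.hstack([a,b]))
E
```

```text
force.n 0.06 axis err deg 0.14 rotvec needed tool [ 0.14  0.01 -0.  ]
face [ 470.5 -170.7   61.7] to scuff in tool axes mm [-0.53 -2.44 13.67]
```

View pics/c7.png

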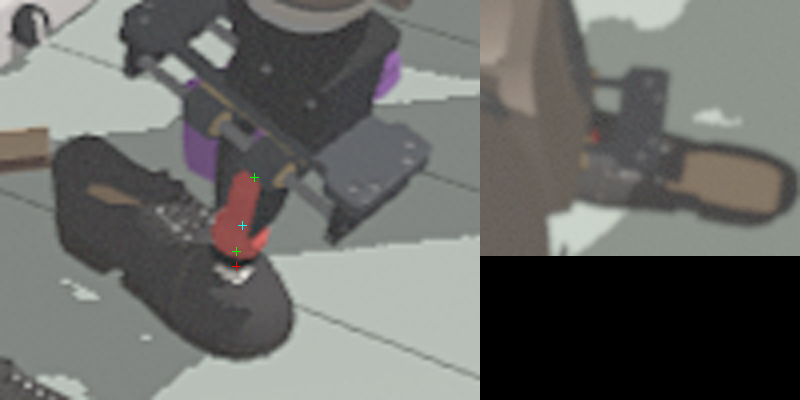

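Call:
apply_moves(commands=[[0,0,0,-0.0005,-0.001,0.005,0.01],[0,0,0,0,0,0,0.01],[0,0,0,0,0,0,0.01],[0,0,0,0,0,0,0.01],[0,0,0,0,0,0,0.01]])

```text
t: 13.33
eef_pos: [483.6, -96.9, 275.2]
tcp_rot: [2.806, 0.017, -0.127]
ft_force: [-0.1, -0.4, -0.9]
opening: 0.247
```

```bash
python3 -c "
from tgt import *
rep()"
```

```text
force.n -0.96 axis err deg 0.28 rotvec needed tool [ 0.26 -0.1  -0.  ]
face [ 470.2 -171.8   57.4] to scuff in tool axes mm [-0.5  -2.02  9.21]
```

Call:
apply_moves(commands=[[0.26,-0.1,0,-0.0001,-0.001,0.003,0.01],[0,0,0,0,0,0,0.01],[0,0,0,0,0,0,0.01],[0,0,0,0,0,0,0.01],[0,0,0,0,0,0,0.01]])

```text
t: 13.75
eef_pos: [483.4, -97.0, 271.9]
tcp_rot: [2.811, 0.019, -0.128]
ft_force: [0.3, -0.1, -0.7]
opening: 0.245
```

```bash
cat > avg.py <<'E'
from tgt import *
F=[];Q=[];M=[]
for i in range(16):
    optics.read_camera("top");s=env.state();F.append(s['ft_force']);Q.append(s['eef_pos']);M.append(s['moment'])
F=np.array(F);print("t",s['t'],"F",F.mean(0).round(2),"F.n",(F@n).mean().round(2),"sd",(F@n).std().round(2),"pos",np.mean(Q,0).round(2),"M",np.mean(M,0).round(3))
rep()
E
python3 avg.py
```

```text
t 14.55 F [ 0.1   0.13 -0.53] F.n -0.46 sd 0.47 pos [483.42 -96.97 271.89] M [ 0.245 -0.016 -0.013]
force.n 0.12 axis err deg 0.02 rotvec needed tool [-0.    0.02 -0.  ]
face [ 469.7 -170.8   53.7] to scuff in tool axes mm [0.1  0.04 5.99]
```

Call:
apply_moves(commands=[[0,0,0,0,0,0.004,0.01],[0,0,0,0,0,0.002,0.01],[0,0,0,0,0,0.001,0.01],[0,0,0,0,0,0.001,0.01],[0,0,0,0,0,0,0.01]])

```text
t: 14.97
eef_pos: [482.9, -99.6, 264.1]
tcp_rot: [2.811, 0.02, -0.128]
ft_force: [0.1, 0.4, 1.2]
opening: 0.246
```

```bash
python3 avg.py
```

```text
t 15.7667 F [-0.51  0.42  0.45] F.n 0.53 sd 0.41 pos [482.93 -99.52 264.34] M [ 0.287  0.072 -0.043]
force.n 0.28 axis err deg 0.02 rotvec needed tool [-0.    0.02  0.  ]
face [ 469.2 -173.4   46.1] to scuff in tool axes mm [ 0.1   0.02 -2.01]
```

Call:
apply_moves(commands=[[0,0,0,0,0,0.001,0.01],[0,0,0,0,0,0.001,0.01],[0,0,0,0,0,0.0005,0.01],[0,0,0,0,0,0,0.01],[0,0,0,0,0,0,0.01]])

```text
t: 16.18
eef_pos: [482.8, -100.3, 262.0]
tcp_rot: [2.811, 0.019, -0.128]
ft_force: [-0.2, 1.3, 1.3]
opening: 0.249
```

```bash
sed -i 's/range(16)/range(32)/' avg.py; python3 avg.py
```

```text
t 17.7833 F [-0.32  0.61  1.6 ] F.n 1.69 sd 0.55 pos [ 482.79 -100.34  261.96] M [ 0.202  0.072 -0.02 ]
force.n 1.4 axis err deg 0.02 rotvec needed tool [-0.    0.02  0.  ]
face [ 469.  -174.2   43.7] to scuff in tool axes mm [ 0.12  0.03 -4.52]
```

Call:
apply_moves(commands=[[0,0,0,0,0,0.0005,0.01],[0,0,0,0,0,0,0.01],[0,0,0,0,0,0,0.01]])

```text
t: 18.03
eef_pos: [482.8, -100.5, 261.5]
tcp_rot: [2.811, 0.019, -0.128]
ft_force: [-0.2, -0.2, 1.8]
opening: 0.248
```

```bash
sed -i 's/range(32)/range(40)/' avg.py; python3 avg.py; python3 - <<'E'
from h import *
S=shot("scene","pics/s8.png");T=shot("top","pics/t8.png")
a,b=cv2.imread('pics/S.png'),cv2.imread('pics/s8.png')
g=lambda i:(255*(i/255.)**.55).astype('uint8')
cr=lambda i:cv2.resize(g(i)[120:320,180:520],None,fx=2.3,fy=2.3,interpolation=cv2.INTER_CUBIC)
c=lambda i:cv2.resize(g(i)[130:220,220:320],(392,353//1),interpolation=cv2.INTER_CUBIC)
x=cv2.resize(g(b)[130:310,210:530],(784,441));y=np.hstack([cv2.resize(g(i)[145:215,225:300],None,fx=2,fy=2) for i in(a,b)])
cv2.imwrite('pics/c8.png',np.vstack([x,cv2.copyMakeBorder(y,0,0,0,784-y.shape[1],cv2.BORDER_CONSTANT)]))
# heel part unchanged? phase correlation
p=lambda i:np.float32(cv2.cvtColor(i,6)[150:190,228:252])
for A,B,r in((a,b,(150,190,226,254)),(cv2.imread('pics/T.png'),cv2.imread('pics/t8.png'),(195,235,405,445))):
    A,B=[np.float32(cv2.Canny(cv2.cvtColor(i,6),40,90)[r[0]:r[1],r[2]:r[3]]) for i in(A,B)];print(cv2.phaseCorrelate(A,B))
E
```

```text
t 20.0333 F [-0.27  0.41  1.92] F.n 1.94 sd 0.53 pos [ 482.76 -100.5   261.48] M [ 0.167  0.08  -0.029]
force.n 1.53 axis err deg 0.02 rotvec needed tool [-0.    0.02 -0.  ]
face [ 469.  -174.3   43.3] to scuff in tool axes mm [ 0.11  0.05 -5.01]
((-0.197587083576499, 0.2591845014857448), 0.6236709856986999)
((-0.1699160324017832, -0.12397805419274022), 0.4473823893070221)
```

View pics/c8.png

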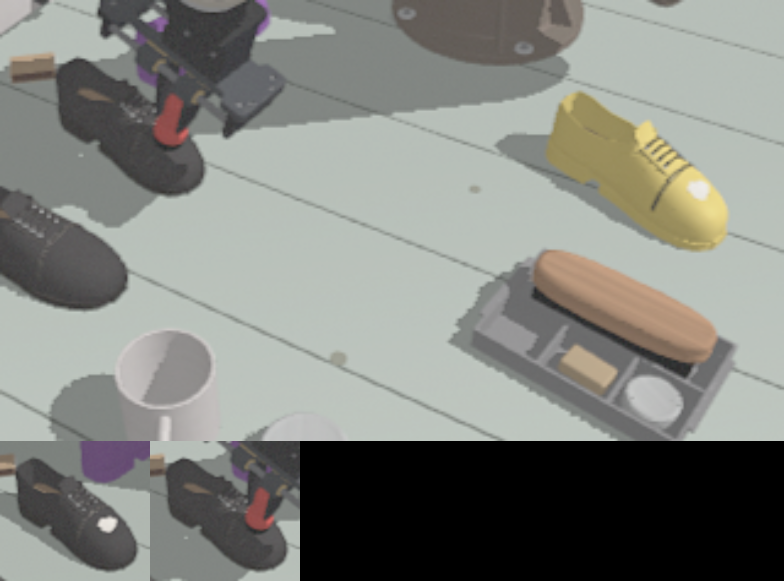

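The brush lies in the tray. The dauber covers the scuff, and the shoe shifts by less than 0.3 px in both views. Net force along the normal is 1.94 + 0.46 = 2.4 N.

```bash
python3 -c "
from tgt import *
rep();print(env.job_done())"
```

```text
force.n 2.55 axis err deg 0.02 rotvec needed tool [-0.    0.02  0.  ]
face [ 469.  -174.4   43.2] to scuff in tool axes mm [ 0.13  0.04 -5.02]
the job is handed in; nothing more can be done
None
```

I laid the shoe brush bristles down in the tray's long compartment and released it in contact with the floor. I then took the red dauber out and handed the job in with it held on the scuff, at about 20 s.

- **Position:** By arm readings, the dauber is 0.02° off my estimated leather normal and about 0.1 mm off my estimated scuff centre. Those estimates come from the images, so they carry roughly 2 mm and 1° of uncertainty.
- **Pressure:** Average force along the normal is about 2.4 N, which means the bristles give about 3.8 mm. The force reading is noisy (about 0.15 N on the average).
- **One disagreement:** Depth reckoned from the nominal scuff height gives 5.0 mm of give. I followed the force reading and the contact it showed, not the nominal height.
- **Shoe and tray:** The last pictures show the left shoe unmoved (less than 0.3 px in both views). The brush sits in its compartment, and the small tin and block look in place. I did not measure the mate, mug, large tin or the other things against their starting positions; the arm's path went nowhere near them.

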